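# Open the guard gate of the loaded burn-in bay

## Task

One of the two guard bays on the bench holds a green circuit board. Take that bay's latch bar by its thumb tab, lift the bar up out of the catch while the gate is still shut, and swing the gate open towards you by at least 60 degrees; then let go so that it stays open. Leave the gate of the empty bay shut.

Things in the scene. Friction and masses are not known exactly. Their poses are not given: they have to be found in the camera images.
- thumb_tab (a point): Grip point on the thumb tab of the board-holding bay's latch: an upright steel paddle 10 mm thick (point x, across the gate), 28 mm wide, top at 204 mm. This point is at 180 mm height when down, 150 mm from the hinge line, 130 mm along and 28 mm above the bar's pivot. Raise it 15 to 40 mm (10 just clears the catch). The bar is free (90 g) and falls back level when let go. 45 mm clear on both faces.
- gate_hinge (a point): Point on that gate's vertical hinge line, 152 mm up, at the gate's left end seen from the robot. The leaf, a grey frame with rods, 12 mm thick, runs 196 mm along this point's -y, top 139 mm; x out of its back. Over it lies the steel latch bar (218 mm, 12 mm tall, mid-height 152 mm), pivoted on the gate 20 mm from here; its far end sits in a U catch (cheeks 14 mm high) on the fixed post.
- gate (a joint): That gate's opening angle, rad: 0 shut (latch leaves 1 degree of play), growing to 1.9 as its free end swings towards the robot, clockwise from above. Swing it by the lifted tab; it stays where left (friction 0.06 N m). Its bay is an open-topped aluminium cage 262 mm wide, 190 deep, 140 high, gate towards the robot, turned up to 12 degrees, with a green board (90 x 130 mm) inside.
- empty_gate (a joint): Opening angle, rad, of the gate of the other bay: same cage, gate and latch, but empty inside; it stands beside the first, on its left or right. 0 shut; it is to stay shut.

How it is judged:
On the way:
1. the loaded bay's latch bar is lifted out of its catch (tab raised by at least 10 mm) while its gate is still shut (under 6 degrees open) (z of thumb_tab in the frame of gate_hinge above 0.038 m and value of joint gate below 0.1 rad), for 0.1 s.
At the end, for the whole second after the job is handed in: The loaded bay's gate stands open by at least 57 degrees (1.0 rad) and at rest (under 0.05 rad/s), its latch bar let go and fallen back level on the gate (tab within 5 mm of its lowest place), and the empty bay's gate is shut (under 6 degrees) (value of joint gate above 1 rad and velocity of joint gate between -0.05 and 0.05 rad/s and z of thumb_tab in the frame of gate_hinge below 0.033 m and value of joint empty_gate below 0.1 rad); the robot touches nothing.
It fails at once if the empty bay's gate is opened (over 6 degrees) (value of joint empty_gate above 0.1 rad).
It also fails if it takes over 40 s, if anything falls off the work surface, if the arm or the gripper's body presses on something with over 40 N, if the wrist force passes 120 N, or if a joint passes its speed limit or range.

## Robot

A 6-joint arm with a two-finger parallel gripper is mounted at the origin on the work surface. World frame = base frame: x ahead of the robot, y to its left, z up, the work surface at z = 0. Lengths are in m, angles in rad, forces in N, time in s.
With the tool pointing down it reaches from about 0.375 to 0.975 m from the base axis. Payload 3.8 kg.
Tool frame: the origin (TCP) lies at the centre of the arm's flange, where the gripper is bolted on; the fingertips stand 173 mm ahead of it and the grasp point (between the pads) lies 155 mm ahead of it (arm.nose_length is the distance from the TCP to the fingertips, in m); z points along the fingers, y is the line along which they close (so a half turn about z gives the same grasp; the last joint's range is limited). The gripper opens to 85 mm and grips with 20 to 120 N. Pads are 22 mm wide; open, the fingers measure 114 mm over their backs; the gripper's body (76 mm by 85 mm) begins 54 mm behind the grasp point. The pads swing forward as they close: fully open they stand 13 mm farther back than shut.
Start: joints at [-1.299, 0.264, 1.604, -0, 1.274, -0.037], TCP at [0.205, -0.643, 0.405] pointing down, gripper open.
Joint ranges: [-2.63, 2.63], [-0.94, 2.18], [0.31, 2.57], [-1.31, 4.45], [0, 2.66], [-2.55, 2.55]. Speed limits (rad/s): [2.57, 2.57, 3.14, 3.14, 3.14, 3.14].

## Interface

Orientations are given as a unit quaternion [x, y, z, w].
In Python, from plant import arm, camera gives the robot as it stands.
- The arm moves only by the tool apply_moves, never from a script. Its argument "motion" is a list of rows, each a list of 3 entries, a list of its own where there are three numbers: the shift along the tool's x, y, z in mm, then the turn about the tool's z in rad, then the finger opening in mm, from 0 to 85.4. A call has 1 to 8 rows; each row shifts and turns the commanded pose from where the row before left it, along the tool's axes as they then stand; what a row does not reach is not made up. A row lasts 1/8 s, in which the tool goes at most 62.5 mm and 10.7 degrees, less where a joint would pass 70% of its speed; a pose out of reach is approached as far as the arm can. A call with a gripper value outside its range is refused whole. The fingers move at their own pace and stop on an object; the grip force is fixed at half the most. Time passes only in rows, so rows that do not move let the fingers close. It gives the time, the measured TCP pose, the force, the opening and the grip force at its end, in the units of the state.
- arm.sense(): the state, without advancing time (a new reading comes with each control period).
- camera(name): name is "side" or "top" or "wrist"; returns a dict with "pixels" (480x640x3 uint8, red, green, blue), "range_z" (480x640 float32, m along the optical axis (not along the pixel's ray), 0 where there is no reading), "fov_y" (degrees; the focal length in pixels is half the picture's height over the tangent of half this angle, whatever the lens; pixels are square), "cx", "cy" (the principal point, pixels), "k1" (the pictures are not rectified: a ray, as slopes to the right and down, at radius r is drawn at 1 + k1 r^2 times it, then the intrinsics apply), "rvec" (rotation vector, rad) and "tvec" (3), from world to camera coordinates, as OpenCV has them; the wrist camera has in their place "hand_eye" (4x4, takes a point from camera to tool coordinates, whose origin is the TCP and whose axes are the flange's). Camera axes: x right, y down, z forward; pixel columns grow to the right and rows downward; lengths in m; the calibration is good to about 2 mm. A picture is of the moment at which its call begins: read the wrist's pose just before it.
- arm.job_done(): hands the job in; it is judged then, once.
The state is a dict: "time": time; "joints": joint angles; "qvel": joint speeds; "joint_efforts": joint torques, N m; "eef_pos": TCP position; "eef_rot": TCP orientation; "ft_force": force on the tool from outside, world axes, zero at the start; "torque": the same for the moment, N m; "finger_gap": finger opening in m; "gripper_force": force on a finger pad.
Only numpy, scipy, OpenCV 4.12 (cv2) and the standard library are available. Lean on these libraries where they do the work, as an engineer would, in place of code of your own. Each camera call takes 0.05 s, during which the arm holds its last target. There are 200 camera calls.

## Working session

There is one attempt and no reset: what is moved stays moved. The work goes in short steps, Python scripts to look and compute and a tool call to move; the robot and the scene stay as the last step left them, time stands still between calls to the robot, and variables do not carry over. Pictures are saved under pics/ and viewed, at most 10 in all, crops included, and the job is handed in when it is done.

Besides the shell and the picture viewer there is one more tool, called by a JSON object that holds its "api" and its "payload". apply_moves: Moves the arm, as the interface text tells. Its arguments: {"type":"object","properties":{"motion":{"type":"array","items":{"type":"array"}}},"required":["motion"]}

```bash
mkdir -p pics
cat > h.py <<'E'
import numpy as np, cv2
from scipy.spatial.transform import Rotation as R
from plant import arm, camera
def pts(c, s=None):
    h,w=c["range_z"].shape; f=h/2/np.tan(np.radians(c["fov_y"])/2)
    u,v=np.meshgrid(np.arange(w),np.arange(h))
    K=np.array([[f,0,c["cx"]],[0,f,c["cy"]],[0,0,1.]])
    p=cv2.undistortPoints(np.stack([u,v],-1).reshape(-1,1,2).astype(float),K,np.array([c["k1"],0,0,0.])).reshape(h,w,2)
    z=c["range_z"]; X=np.dstack([p*z[...,None],z])
    if "hand_eye" in c:
        T=np.array(c["hand_eye"]); X=X@T[:3,:3].T+T[:3,3]
        return X@R.from_quat(s["eef_rot"]).as_matrix().T+s["eef_pos"]
    return (X-np.ravel(c["tvec"]))@cv2.Rodrigues(np.array(c["rvec"],float))[0]
E
python3 - <<'E'
from h import *
s=arm.sense(); print(s)
for n in("top","side"):
    c=camera(n); cv2.imwrite(f"pics/{n}0.png",c["pixels"][...,::-1]); np.savez(f"{n}0.npz",P=pts(c),im=c["pixels"],z=c["range_z"])
E
```

```text
{'time': 0.0, 'joints': array([-1.29889333e+00,  2.64774869e-01,  1.60536010e+00, -3.68167051e-06,
        1.27370150e+00, -3.69084658e-02]), 'qvel': array([ 5.94308642e-04, -3.54343782e-03, -6.03193047e-04,  5.01248945e-04,
       -1.32796852e-05, -1.40528659e-03]), 'joint_efforts': array([ 6.40634371e-04, -5.15105760e+01, -3.67317688e+01, -2.12024923e-05,
        1.27482330e-02, -2.43419390e-05]), 'eef_pos': array([ 0.20505234, -0.6427481 ,  0.40335446]), 'eef_rot': array([ 9.88102395e-01,  1.53793365e-01, -1.33265400e-04, -1.11396571e-03]), 'ft_force': array([ 0.43773388, -0.13458047, -0.19364193]), 'torque': array([ 0.00139909, -0.01357641, -0.03034721]), 'gripper_force': 0.0, 'finger_gap': 0.08519226300390965}
```

View pics/top0.png

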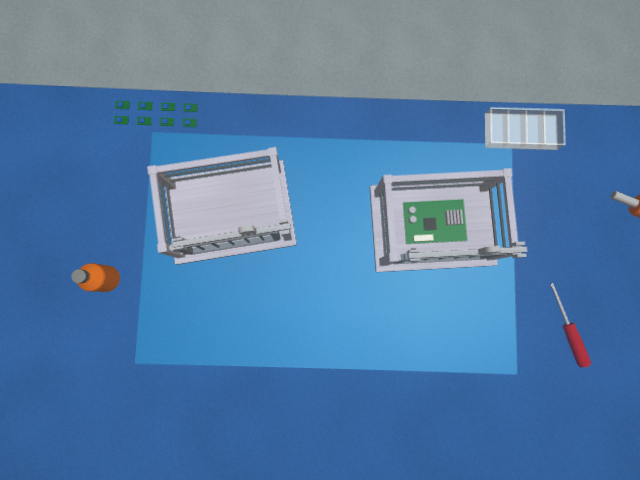

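View pics/side0.png

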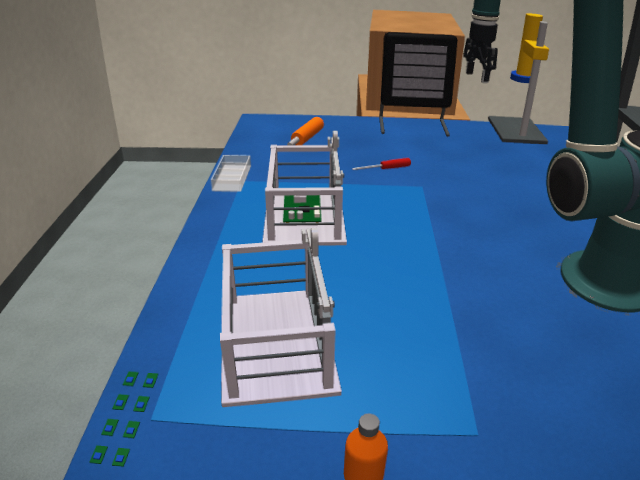

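The top view shows the loaded bay on the right (columns 370–525, board near 435,220). Its latch bar lies along row ~252 and the tab is near (485,250). The empty bay is on the left (columns 150–295).

Run:
```python
from h import *
for n in("top","side"):
    d=np.load(n+"0.npz"); P=d["P"]; z=d["z"]
    print(n,P[225,430] if n=="top" else P[208,300])
    ok=(z>0)&(P[...,0]>.3)&(P[...,0]<.9)&(P[...,1]<0)&(P[...,1]>-.6)
    if n=="top": print(P[250,390:530:10].round(3).tolist())
    for lo,hi in((.146,.162),(.165,.20),(.195,.215)):
        m=ok&(P[...,2]>lo)&(P[...,2]<hi); Q=P[m]; vv,uu=np.nonzero(m)
        if len(Q)>5: 
            print(lo,len(Q),"px",uu.min(),uu.max(),vv.min(),vv.max(),"med",np.median(Q,0).round(3),"lo",np.percentile(Q,2,0).round(3),"hi",np.percentile(Q,98,0).round(3))
            if lo<.15: print("fit x=ay+b",np.polyfit(Q[:,1],Q[:,0],1))
d=np.load("top0.npz");cv2.imwrite("pics/crop1.png",cv2.resize(d["im"][160:280,360:540,::-1],None,fx=4,fy=4,interpolation=cv2.INTER_CUBIC))
```

```text
top [ 0.67652432 -0.21120118  0.02900211]
[[0.609, -0.108, 0.137], [0.623, -0.152, 0.008], [0.608, -0.141, 0.159], [0.624, -0.194, 0.013], [0.625, -0.216, 0.011], [0.626, -0.237, 0.012], [0.517, 0.042, 1.002], [0.611, -0.233, 0.158], [0.611, -0.25, 0.161], [0.61, -0.265, 0.17], [0.608, -0.272, 0.199], [0.608, -0.289, 0.199], [0.613, -0.323, 0.161], [0.614, -0.343, 0.158]]
0.146 727 px 407 526 242 262 med [ 0.605 -0.229  0.158] lo [ 0.589 -0.35   0.15 ] hi [ 0.627 -0.139  0.161]
fit x=ay+b [-0.08307048  0.58621154]
0.165 87 px 479 500 246 253 med [ 0.608 -0.267  0.19 ] lo [ 0.604 -0.29   0.166] hi [ 0.614 -0.264  0.2  ]
0.195 88 px 486 500 246 252 med [ 0.61  -0.275  0.202] lo [ 0.604 -0.29   0.196] hi [ 0.615 -0.266  0.207]
side [ 0.68185746 -0.10295791  0.09084321]
0.146 245 px 328 344 137 179 med [ 0.607 -0.184  0.156] lo [ 0.59  -0.345  0.147] hi [ 0.631 -0.136  0.16 ]
fit x=ay+b [-0.09938024  0.58704003]
0.165 77 px 333 337 132 148 med [ 0.612 -0.266  0.184] lo [ 0.607 -0.276  0.166] hi [ 0.617 -0.26   0.199]
0.195 24 px 333 337 131 136 med [ 0.612 -0.271  0.199] lo [ 0.608 -0.279  0.196] hi [ 0.618 -0.263  0.203]
```

View pics/crop1.png

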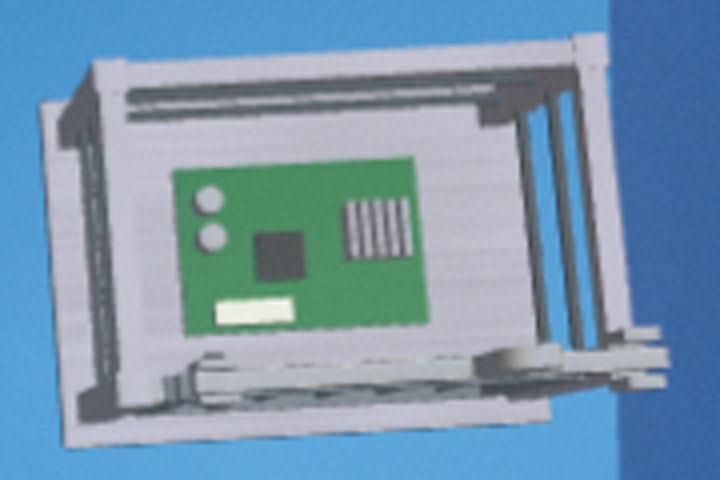

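The loaded gate's tab is at about (0.610, -0.276). The gate runs along (0.09, -1), so the hinge is near (0.597, -0.126). First I turn the tool so its y axis crosses the gate and raise it a little. I also partly close the fingers.

{"api": "apply_moves", "payload": {"motion": [[[0,0,-5],-0.17,50],[[0,0,-5],-0.17,50],[[0,0,-5],-0.17,50],[[0,0,-5],-0.17,50],[[0,0,-5],-0.17,50],[[0,0,-5],-0.17,50],[[0,0,0],-0.17,50],[[0,0,0],-0.15,50]]}}

```text
time: 1.1
eef_pos: [0.2051, -0.6429, 0.434]
eef_rot: [0.677, 0.736, 0.0, -0.0]
ft_force: [-0.8, 0.6, 0.6]
finger_gap: 0.0503
gripper_force: 0.0
```

```bash
cat >> h.py <<'E'
def delta(x,y,z):
    s=arm.sense(); M=R.from_quat(s["eef_rot"]).as_matrix()
    print("t",s["time"],"pos",s["eef_pos"].round(4),"toolx yaw",np.degrees(np.arctan2(M[1,0],M[0,0])).round(2),"gap",s["finger_gap"],"F",s["ft_force"].round(1))
    print("tool shift mm",(1000*M.T@(np.array([x,y,z])-s["eef_pos"])).round(1))
E
python3 -c "
from h import *
delta(.55,-.3,.44)"
```

```text
t 1.1 pos [ 0.2051 -0.6429  0.434 ] toolx yaw 94.76 gap 0.0502832711978124 F [-0.8  0.6  0.6]
tool shift mm [313.1 372.2  -5.7]
```

{"api": "apply_moves", "payload": {"motion": [[[39,46,0],0,50],[[39,46,0],0,50],[[39,46,0],0,50],[[39,46,0],0,50],[[39,46,0],0,50],[[39,46,0],0,50],[[39,46,0],0,50],[[40,50,0],0,50]]}}

```text
time: 2.1
eef_pos: [0.5514, -0.3014, 0.4342]
eef_rot: [0.679, 0.734, -0.0, -0.0]
ft_force: [0.4, -0.7, 0.5]
finger_gap: 0.0503
gripper_force: 0.0
```

{"api": "apply_moves", "payload": {"motion": [[[0,0,0],0,50],[[0,0,0],0,50]]}}

```text
time: 2.35
eef_pos: [0.5504, -0.3028, 0.434]
eef_rot: [0.679, 0.735, -0.0, -0.001]
ft_force: [-0.2, -0.3, 0.8]
finger_gap: 0.0498
gripper_force: 0.0
```

Run:
```python
from h import *
s=arm.sense(); c=camera("wrist"); P=pts(c,s); z=c["range_z"]
cv2.imwrite("pics/w1.png",c["pixels"][...,::-1])
ok=(z>0)&(P[...,0]>.5)&(P[...,0]<.7)&(P[...,1]<-.1)&(P[...,1]>-.4)
for lo,hi in((.146,.162),(.17,.2),(.196,.215)):
    m=ok&(P[...,2]>lo)&(P[...,2]<hi); Q=P[m]; vv,uu=np.nonzero(m)
    if len(Q)<5: continue
    r=cv2.minAreaRect((Q[:,:2]*1000).astype(np.float32))
    print(lo,len(Q),"px",uu.min(),uu.max(),vv.min(),vv.max(),np.median(Q,0).round(4),np.percentile(Q,2,0).round(4),np.percentile(Q,98,0).round(4),"rect",r)
delta(.61,-.276,.335)
```

```text
0.146 5596 px 375 433 1 304 [ 0.6036 -0.2091  0.1584] [ 0.5877 -0.3468  0.1489] [ 0.6254 -0.1407  0.1613] rect ((606.4171142578125, -245.757080078125), (28.525981903076172, 217.14596557617188), 5.146505832672119)
0.17 666 px 397 424 201 248 [ 0.605  -0.2718  0.1893] [ 0.6035 -0.2905  0.1711] [ 0.6129 -0.2639  0.1996] rect ((609.3304443359375, -277.6849365234375), (10.406070709228516, 28.084758758544922), 4.643279075622559)
0.196 692 px 405 425 210 248 [ 0.6085 -0.2759  0.2025] [ 0.6039 -0.2892  0.1965] [ 0.6145 -0.2655  0.2054] rect ((609.337890625, -277.5285949707031), (10.67194652557373, 25.745786666870117), 5.529601573944092)
t 2.4 pos [ 0.55   -0.3035  0.4341] toolx yaw 94.46 gap 0.05029932230783234 F [0.6 0.5 0.2]
tool shift mm [22.7 62.1 99.1]
```

View pics/w1.png

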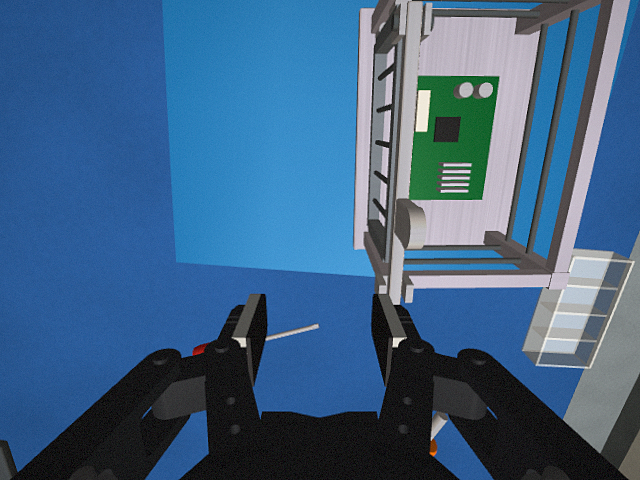

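The wrist view shows the tab at (412,225). It measures 10.4×28 mm, centred at (0.6093, -0.2777), top about 0.204, yaw 5°, all as given. I go over it and then down.

{"api": "apply_moves", "payload": {"motion": [[[10,30,0],-0.01,50],[[11,31,0],0,50],[[0,0,20],0,50],[[0,0,20],0,50],[[0,0,0],0,50],[[0,0,0],0,50]]}}

```text
time: 3.15
eef_pos: [0.6088, -0.2777, 0.3944]
eef_rot: [0.676, 0.737, -0.0, -0.0]
ft_force: [-0.1, -0.3, 0.1]
finger_gap: 0.0501
gripper_force: 0.0
```

Run:
```python
from h import *
delta(.6093,-.2777,.341)
s=arm.sense(); c=camera("wrist"); P=pts(c,s)
m=(c["range_z"]>0)&(abs(P[...,0]-.61)<.03)&(abs(P[...,1]+.277)<.04)&(P[...,2]>.172)&(P[...,2]<.206)
Q=P[m]; print(len(Q),cv2.minAreaRect((Q[:,:2]*1000).astype(np.float32)),Q[:,2].max())
cv2.imwrite("pics/w2.png",c["pixels"][...,::-1])
delta(.6093,-.2777,.341)
```

```text
t 3.15 pos [ 0.6088 -0.2777  0.3944] toolx yaw 94.98 gap 0.05012934223740163 F [-0.1 -0.3  0.1]
tool shift mm [-0.   0.5 53.4]
1073 ((609.5243530273438, -276.9580383300781), (9.928116798400879, 26.617935180664062), 5.16433572769165) 0.2059548799629662
t 3.2 pos [ 0.6091 -0.2777  0.3952] toolx yaw 94.99 gap 0.04992924855500359 F [ 0.2 -0.5  0.5]
tool shift mm [-0.   0.1 54.2]
```

View pics/w2.png

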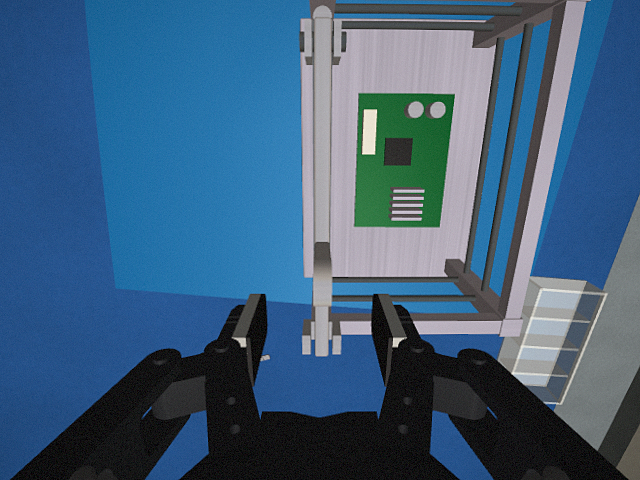

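The wrist view has the tab (column 322, rows 245–305) midway between the pads (columns 265 and 375), with no offset left. Next I descend and close.

{"api": "apply_moves", "payload": {"motion": [[[0,0,18],0,50],[[0,0,18],0,50],[[0,0,18],0,50],[[0,0,0],0,50],[[0,0,0],0,50]]}}

```text
time: 3.82
eef_pos: [0.6097, -0.2771, 0.3405]
eef_rot: [0.675, 0.738, -0.0, -0.0]
ft_force: [-0.5, 0.1, 1.0]
finger_gap: 0.0501
gripper_force: 0.0
```

{"api": "apply_moves", "payload": {"motion": [[[0,0,0],0,30],[[0,0,0],0,18],[[0,0,0],0,0],[[0,0,0],0,0],[[0,0,0],0,0],[[0,0,0],0,0]]}}

```text
time: 4.58
eef_pos: [0.6099, -0.2772, 0.3415]
eef_rot: [0.675, 0.737, 0.0, 0.001]
ft_force: [1.4, -0.2, 4.7]
finger_gap: 0.009
gripper_force: 59.9
```

Gripped: gap 9 mm, force 60 N. Lifting along the bar's arc.

{"api": "apply_moves", "payload": {"motion": [[[1.5,0,-5],0,0],[[1.5,0,-5],0,0],[[1.9,0,-5],0,0],[[2,0,-5],0,0],[[2.2,0,-5],0,0],[[0,0,0],0,0],[[0,0,0],0,0],[[0,0,0],0,0]]}}

```text
time: 5.58
eef_pos: [0.6087, -0.2675, 0.3655]
eef_rot: [0.675, 0.738, 0.0, -0.001]
ft_force: [0.9, 1.4, -3.1]
finger_gap: 0.0089
gripper_force: 58.8
```

Run:
```python
from h import *
delta(.61,-.277,.341); print(arm.sense()["torque"])
c=camera("side"); cv2.imwrite("pics/s2.png",cv2.resize(c["pixels"][110:260,240:400,::-1],None,fx=4,fy=4))
```

```text
t 5.575 pos [ 0.6087 -0.2675  0.3655] toolx yaw 95.05 gap 0.008885334600928692 F [ 0.9  1.4 -3.1]
tool shift mm [-9.6  0.4 24.5]
[ 0.12175675 -0.40814377 -0.19186374]
```

View pics/s2.png

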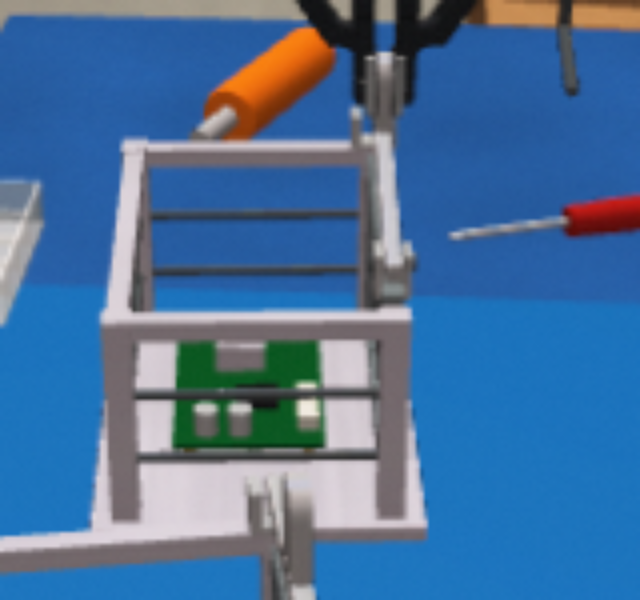

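The side view shows the bar raised out of the catch, with the tab held at (385,80) in the crop and the gate still shut. Now I swing it about the hinge at radius 141 mm.

{"api": "apply_moves", "payload": {"motion": [[[0.2,-7,0],0.05,0],[[0.2,-7,0],0.05,0],[[0.2,-7,0],0.05,0],[[0.2,-7,0],0.05,0],[[0.2,-7,0],0.05,0],[[0.2,-7,0],0.05,0],[[0,0,0],0,0]]}}

```text
time: 6.5
eef_pos: [0.5668, -0.2647, 0.3655]
eef_rot: [0.778, 0.628, 0.001, -0.001]
ft_force: [3.2, 3.6, -4.7]
finger_gap: 0.0088
gripper_force: 58.8
```

```bash
cat >> h.py <<'E'
def hinge():
    H=np.array([.6093,-.2777])+.150*np.array([-np.sin(np.radians(5)),np.cos(np.radians(5))])
    delta(H[0],H[1],.3655); s=arm.sense(); d=s["eef_pos"][:2]-H
    print("r",np.hypot(*d),"gate angle",np.radians(-85)-np.arctan2(d[1],d[0]),"torque",s["torque"],"grip",s["gripper_force"])
E
python3 -c "
from h import *
hinge()"
```

```text
t 6.5 pos [ 0.5668 -0.2647  0.3655] toolx yaw 77.85 gap 0.00878429725456959 F [ 3.2  3.6 -4.7]
tool shift mm [139.5   0.    0.2]
r 0.13953207391060377 gate angle 0.2996897008793378 torque [ 0.46426351 -0.42517596 -0.37254912] grip 58.787713050842285
```

Tracking well (angle 0.30, forces small). Continuing.

{"api": "apply_moves", "payload": {"motion": [[[0.3,-9.8,0],0.07,0],[[0.3,-9.8,0],0.07,0],[[0.3,-9.8,0],0.07,0],[[0.3,-9.8,0],0.07,0],[[0.3,-9.8,0],0.07,0],[[0.3,-9.8,0],0.07,0],[[0.3,-9.8,0],0.07,0],[[0,0,0],0,0]]}}

```text
time: 7.5
eef_pos: [0.5065, -0.2344, 0.3655]
eef_rot: [0.907, 0.421, 0.002, -0.001]
ft_force: [6.8, 4.8, -5.6]
finger_gap: 0.0089
gripper_force: 58.6
```

```bash
python3 -c "
from h import *
hinge()"
```

```text
t 7.5 pos [ 0.5065 -0.2344  0.3655] toolx yaw 49.79 gap 0.008897488537145197 F [ 6.8  4.8 -5.6]
tool shift mm [139.    0.    0.5]
r 0.139016218687484 gate angle 0.7891728823020552 torque [ 0.68109563 -0.99072434 -0.34241103] grip 58.60082924365997
```

{"api": "apply_moves", "payload": {"motion": [[[0.7,-9.7,0],0.07,0],[[0.7,-9.7,0],0.07,0],[[0.7,-9.7,0],0.07,0],[[0.7,-9.7,0],0.07,0],[[0.5,-9.7,0],0.07,0],[[0.5,-9.7,0],0.07,0],[[0.5,-9.7,0],0.07,0],[[0,0,0],0,0]]}}

```text
time: 8.5
eef_pos: [0.4684, -0.1794, 0.3658]
eef_rot: [0.982, 0.189, 0.001, 0.0]
ft_force: [4.8, 0.3, -5.6]
finger_gap: 0.0087
gripper_force: 58.8
```

```bash
python3 -c "
from h import *
hinge()"
```

```text
t 8.5 pos [ 0.4684 -0.1794  0.3658] toolx yaw 21.77 gap 0.00871139929480896 F [ 4.8  0.3 -5.6]
tool shift mm [ 1.377e+02 -1.000e-01  5.000e-01]
r 0.13771332618735768 gate angle 1.2773079806974938 torque [ 0.03717938 -0.47913422 -0.13000147] grip 58.83962094783783
```

Gate at about 1.28 rad. I lower the bar back along its arc, open the fingers gently, then rise.

{"api": "apply_moves", "payload": {"motion": [[[-2,0,5],0,0],[[-2,0,5],0,0],[[-1.8,0,5],0,0],[[-1.5,0,4],0,0],[[-1,0,4],0,0],[[0,0,0],0,0],[[0,0,0],0,0]]}}

```text
time: 9.38
eef_pos: [0.46, -0.183, 0.3425]
eef_rot: [0.982, 0.188, -0.001, 0.0]
ft_force: [-1.9, -3.4, 2.6]
finger_gap: 0.009
gripper_force: 60.5
```

{"api": "apply_moves", "payload": {"motion": [[[0,0,0],0,15],[[0,0,0],0,22],[[0,0,0],0,32],[[0,0,0],0,45],[[0,0,0],0,50],[[0,0,0],0,50],[[0,0,0],0,50],[[0,0,0],0,50]]}}

```text
time: 10.38
eef_pos: [0.4603, -0.1828, 0.3427]
eef_rot: [0.982, 0.188, 0.0, 0.0]
ft_force: [0.9, -0.4, 0.7]
finger_gap: 0.0497
gripper_force: 0.0
```

{"api": "apply_moves", "payload": {"motion": [[[0,0,-10],0,50],[[0,0,-20],0,50],[[0,0,-30],0,50],[[0,0,-40],0,50],[[0,0,-20],0,50],[[0,0,0],0,50],[[0,0,0],0,50]]}}

```text
time: 11.25
eef_pos: [0.4599, -0.1826, 0.4612]
eef_rot: [0.982, 0.188, -0.001, -0.001]
ft_force: [-0.8, 0.1, -0.7]
finger_gap: 0.0502
gripper_force: 0.0
```

Run:
```python
from h import *
s=arm.sense(); c=camera("wrist"); P=pts(c,s)
m=(c["range_z"]>0)&(P[...,0]<.62)&(P[...,0]>.35)&(abs(P[...,1]+.17)<.1)&(P[...,2]>.170)&(P[...,2]<.24)
Q=P[m]; print(len(Q),cv2.minAreaRect((Q[:,:2]*1000).astype(np.float32)) if len(Q) else "",np.percentile(Q[:,2],[50,98]) if len(Q) else "")
hinge()
c=camera("side"); cv2.imwrite("pics/s3.png",c["pixels"][...,::-1])
```

```text
586 ((458.22772216796875, -182.60696411132812), (25.927589416503906, 9.902774810791016), 21.701309204101562) [0.20195791 0.20542881]
t 11.3 pos [ 0.4599 -0.1826  0.4607] toolx yaw 21.7 gap 0.049851340481954574 F [0.2 0.5 0.5]
tool shift mm [147.    0.2  94.9]
r 0.14679775197204634 gate angle 1.2789713995294143 torque [0.02075868 0.03725273 0.02671194] grip 0.0
```

View pics/s3.png

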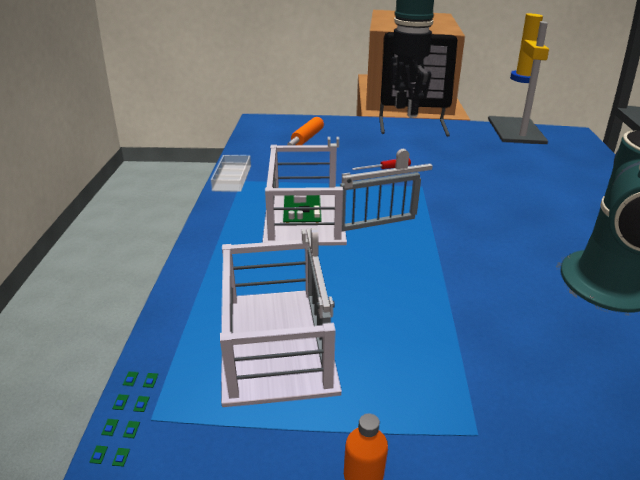

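The side view shows the loaded gate open (columns 343–430) with its bar level; the tab top is at 0.204. The empty gate is shut and the gripper is clear.

```bash
python3 -c "
from plant import arm
print(arm.job_done())"
```

```text
the job is handed in; nothing more can be done
None
```

I lifted the loaded bay's latch while its gate was shut, then swung the gate open to about 1.28 rad (73°) and let go with the bar level. The empty bay's gate stayed shut, and I handed the job in at about 11 s; it returned no verdict.

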